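# Finish the pinwheel layer of blanks and hold the centring pin at its band

### The job

Finish the pinwheel layer on the pallet: lay the two pale limewood blanks from the bench flat in the two empty outlines and let go of them. Then take the centring pin by its black knob and draw it straight up out of its bore, without forcing it sideways, until the whole red band and at most a finger's breadth (15 mm) of shaft below it shows above the deck; never pull it right out, and finish while still holding it upright and still there, so that it can be locked for the next layer. The four blanks stay in their outlines, and everything else on the bench stays where it is.

Things in the scene. Friction and masses are not known exactly. Their poses are not given: they have to be found in the camera images.
- pallet: Fixed square pallet, 220 x 220 mm, flat deck 60 mm above the bench, at any yaw; origin at the middle of its underside, z up. Four 130 x 45 mm white outlines on the deck form a pinwheel (each end points at the next one's long side, 6 mm apart) round a 91 mm square opening with the pin in its middle; two are covered by blanks, two are empty.
- slot1 (a point): Centre of the empty outline 1, on the deck surface (pallet frame: x -25.5, y -68, z 60 mm). Its long side runs along the pallet's x axis. Site axes are the pallet's.
- slot2 (a point): Centre of the empty outline 2, on the deck (pallet frame: x 68, y -25.5, z 60 mm). Its long side runs along the pallet's y axis.
- slot3 (a point): Centre of outline 3, on the deck (pallet frame: x 25.5, y 68, z 60 mm), long side along the pallet's x; covered by blank laid3 from the start.
- slot4 (a point): Centre of outline 4, on the deck (pallet frame: x -68, y 25.5, z 60 mm), long side along the pallet's y; covered by blank laid4 from the start.
- bore_mouth (a point): Centre of the bore's mouth in the middle of the deck (60 mm above the bench): an upright blind bore 17 mm across and 54 mm deep.
- blank1: Pale limewood carving blank, a plain block 130 x 45 x 35 mm (x long, y wide, z high), about 0.1 kg; origin at the centre of its underside, x along its length. Lies flat on the bench to the robot's right; goes into either empty outline, either way round.
- blank2: Pale limewood carving blank, a plain block 130 x 45 x 35 mm (x long, y wide, z high), about 0.1 kg; origin at the centre of its underside, x along its length. Lies flat on the bench to the robot's right; goes into either empty outline, either way round.
- laid3: Pale limewood carving blank, a plain block 130 x 45 x 35 mm (x long, y wide, z high), about 0.1 kg; origin at the centre of its underside, x along its length. Already laid loose on outline 3; stays there.
- laid4: Pale limewood carving blank, a plain block 130 x 45 x 35 mm (x long, y wide, z high), about 0.1 kg; origin at the centre of its underside, x along its length. Already laid loose on outline 4; stays there.
- pin: Loose centring pin, 0.14 to 0.28 kg, 129 mm long: steel shaft 16 mm across, 99 mm long, black knob 26 mm across and 30 mm high on top. Origin at the centre of its foot, z up along it. It starts upright on the floor of the bore, 54 mm deep, the knob 45 to 75 mm above the deck (10 to 40 mm above laid blanks). Let go when raised, it drops back.
- pin_knob (a point): Middle of the pin's black knob, on the pin's axis, 114 mm above its foot (starts 60 mm above the deck).
- band_low (a point): Lower edge of the red band on the pin's axis, 30 mm above its foot; the band is 8 mm high. It starts hidden in the bore, 24 mm below the deck, and comes level with the deck when the pin has risen 24 mm.
- offcut: Dark walnut offcut, 85 x 50 x 40 mm: a bystander, not part of the layer. Origin at its underside.
- mallet: Wooden carver's mallet lying on the bench, head 72 mm across, 240 mm long: bystander. Origin at its underside.
- gouge1: Gouge with a wooden handle, 230 mm long, 22 mm high, on the bench near the robot: bystander. Origin at its underside.
- gouge2: Gouge with an orange handle, 230 mm long, 22 mm high, on the bench near the robot: bystander. Origin at its underside.
- glue: White glue bottle, 60 mm across, 150 mm high, red cap: bystander. Origin at its underside.
- finial: Turned pale wooden finial, 64 mm across, 115 mm high: bystander. Origin at its underside.
- mug: Blue mug, 80 mm across, 90 mm high: bystander. Origin at its underside.
There are look-alikes about, which are no part of the job. Leave any green or turquoise look-alike of the blank1 alone. Leave any blue look-alike of the blank2 alone.

How it is judged:
On the way, in this order (a step that is already met when the one before it is completed fails the run):
1. all four blanks lie in the pinwheel outlines, let go, the pin still down (((distance between blank1 and slot1 below 0.01 m and angle between the x axis of blank1 and the x axis of pallet, either way round below 0.12 rad and distance between blank2 and slot2 below 0.01 m and angle between the x axis of blank2 and the y axis of pallet, either way round below 0.12 rad) or (distance between blank2 and slot1 below 0.01 m and angle between the x axis of blank2 and the x axis of pallet, either way round below 0.12 rad and distance between blank1 and slot2 below 0.01 m and angle between the x axis of blank1 and the y axis of pallet, either way round below 0.12 rad)) and distance between laid3 and slot3 below 0.01 m and angle between the x axis of laid3 and the x axis of pallet, either way round below 0.12 rad and distance between laid4 and slot4 below 0.01 m and angle between the x axis of laid4 and the y axis of pallet, either way round below 0.12 rad and contact force between the fingers and blank1 below 0.3 N and contact force between the fingers and blank2 below 0.3 N and contact force between the fingers and laid3 below 0.3 N and contact force between the fingers and laid4 below 0.3 N and z of pin in the frame of pallet below 0.014 m), for 0.2 s.
2. the pin is drawn up to its band, held by the fingers, still in the bore (z of band_low in the frame of pallet between 0.059 and 0.076 m and horizontal distance between band_low and bore_mouth below 0.004 m and angle between the z axis of pin and the z axis of pallet, either way round below 0.05 rad and contact force between the fingers and pin above 2 N), for 0.2 s.
At the end, for the whole second after the job is handed in: Four blanks flat in their outlines (10 mm, 7 deg), untouched; pin held by the fingers (over 2 N), still, within 0.05 rad of upright, 4 mm of its bore, pressing on it under 10 N, touching no blank; lower edge of the red band 1 mm below to 16 mm above the deck (all of step 2 and ((distance between blank1 and slot1 below 0.01 m and angle between the x axis of blank1 and the x axis of pallet, either way round below 0.12 rad and distance between blank2 and slot2 below 0.01 m and angle between the x axis of blank2 and the y axis of pallet, either way round below 0.12 rad) or (distance between blank2 and slot1 below 0.01 m and angle between the x axis of blank2 and the x axis of pallet, either way round below 0.12 rad and distance between blank1 and slot2 below 0.01 m and angle between the x axis of blank1 and the y axis of pallet, either way round below 0.12 rad)) and distance between laid3 and slot3 below 0.01 m and angle between the x axis of laid3 and the x axis of pallet, either way round below 0.12 rad and distance between laid4 and slot4 below 0.01 m and angle between the x axis of laid4 and the y axis of pallet, either way round below 0.12 rad and contact force between each of the fingers, pin and blank1 below 0.3 N and contact force between each of the fingers, pin and blank2 below 0.3 N and contact force between each of the fingers, pin and laid3 below 0.3 N and contact force between each of the fingers, pin and laid4 below 0.3 N and linear speed of pin below 0.01 m/s and contact force between pin and pallet below 10 N); the arm keeps its last pose, push and grip.
It fails at once if the pin is pulled right out of its bore (z of pin in the frame of pallet above 0.059 m).
It fails at once if the pin is forced sideways or jammed in the bore (over 40 N) (contact force between pin and pallet above 40 N).
It fails at once if a bystander is moved more than 30 mm (distance of any of offcut, mallet, gouge1, gouge2, glue, finial, mug from where it was at the start of the episode above 0.03 m).
It also fails if it takes over 61 s, if anything falls off the work surface, if the arm or the gripper's body presses on something with over 40 N, if the wrist force passes 120 N, or if a joint passes its speed limit or range.

### The arm

A 6-joint arm with a two-finger parallel gripper is mounted at the origin on the work surface. World frame = base frame: x ahead of the robot, y to its left, z up, the work surface at z = 0. Lengths are in m, angles in rad, forces in N, time in s.
With the tool pointing down it reaches from about 0.3 to 0.75 m from the base axis. Payload 8.5 kg.
Tool frame: the origin (TCP) lies midway between the tips of the shut fingers; the grasp point (between the pads) lies 19 mm behind it (robot.grasp_offset is the distance from the TCP to the grasp point, in m); x points along the fingers, y is the direction in which the jaws open and shut, and the axes are right-handed (so a half turn about x gives the same grasp; the last joint's range is limited). The gripper opens to 88 mm and grips with 3 to 60 N. Pads are 18 mm wide; open, the fingers measure 123 mm over their backs; the gripper's body (75 mm by 187 mm) begins 45 mm behind the grasp point.
Start: joints at [-1.457, 0.381, 1.297, -0, 1.464, -0.215], TCP at [0.178, -0.521, 0.212] pointing down, gripper open.
Joint ranges: [-3.11, 3.11], [-0.89, 2.33], [0.22, 2.48], [-1.42, 4.56], [0.17, 2.85], [-2.88, 2.88]. Speed limits (rad/s): [2.39, 2.39, 3.14, 3.14, 3.14, 3.14].

### API

Orientations are given as [roll, pitch, yaw] about the fixed x, y, z axes, in that order (R = Rz(yaw) Ry(pitch) Rx(roll)).
In Python, from station import robot, optics, job gives the robot as it stands.
- The arm moves only by the tool apply_moves, never from a script. Its arguments are lists of equal length, an entry for each row: "dp": the shift along the tool's x, y, z each as a share of 300 mm, from -1 to 1, a list of three; "turn": the turn, a rotation vector about the tool's x, y, z each as a share of pi/2 rad, from -1 to 1, a list of three; "fingers": the gripper's target within -1 to 1 (fully open at 1, half-way at 0, shut at -1). A call has 1 to 20 rows; each row is the pose to reach, as a shift and turn from the pose measured when the call began, along the tool's axes at that moment; what a row does not reach only later rows make up. A row lasts 1/8 s, in which the tool goes at most 62.5 mm and 10.7 degrees, less where a joint would pass 70% of its speed; a pose out of reach is approached as far as the arm can. A call with a number of a shift or a turn outside -1 to 1 is refused whole. A call with a gripper value outside its range is refused whole. The fingers move at their own pace and stop on an object; the grip force is fixed at half the most. Time passes only in rows, so rows that repeat a pose let the fingers close. It gives the time, the measured TCP pose, the force and the opening at its end, in the units of the state.
- robot.sense(): the state, without advancing time (a new reading comes with each control period).
- optics.capture(name): name is "scene" or "side" or "wrist"; returns (picture, depth): 480x640x3 uint8, red, green, blue; 480x640 float32, m along the optical axis (not along the pixel's ray), 0 where there is no reading.
- optics.camera_info(name): a dict with "intrinsics" (3x3 intrinsics, pixels), "k1" (the pictures are not rectified: a ray, as slopes to the right and down, at radius r is drawn at 1 + k1 r^2 times it, then the intrinsics apply), "position" and "attitude" of the camera in the world; the wrist camera has in their place "mount" (4x4, takes a point from camera to tool coordinates, whose origin is the TCP and whose axes are the tool frame's). Camera axes: x right, y down, z forward; pixel columns grow to the right and rows downward; lengths in m; the calibration is good to about 2 mm. A picture is of the moment at which its call begins: read the wrist's pose just before it. camera_info takes no time and is no camera call.
- job.sign_off(): hands the job in, once; it reports no verdict.
The state is a dict: "time": time; "q": joint angles; "qd": joint speeds; "joint_torque": joint torques, N m; "tcp_pos": TCP position; "tool_rot": TCP orientation; "contact_force": force on the tool from outside, world axes, zero at the start; "moment": the same for the moment, N m; "grip_width": finger opening in m.
Only numpy, scipy, OpenCV 4.12 (cv2) and the standard library are available. Lean on these libraries where they do the work, as an engineer would, in place of code of your own. Each camera call takes 0.05 s, during which the arm holds its last target. There are 200 camera calls.

## Working session

There is one attempt and no reset: what is moved stays moved. The work goes in short steps, Python scripts to look and compute and a tool call to move; the robot and the scene stay as the last step left them, time stands still between calls to the robot, and variables do not carry over. Pictures are saved under pics/ and viewed, about 8 in all and at most 12, crops included, and the job is handed in when it is done.

Besides the shell and the picture viewer there is one more tool, called after "Request:" by a JSON object that holds its "name" and its "arguments", one argument or row to a line. apply_moves: Moves the arm, as the interface text tells. Shift numbers are shares of 300 mm and turn numbers shares of pi/2 rad, none past 1 either way. Its arguments: {"type":"object","properties":{"dp":{"type":"array"},"turn":{"type":"array"},"fingers":{"type":"array"}},"required":["dp","turn","fingers"]}

```bash
ls && mkdir -p pics && cat > h.py <<'E'
import numpy as np, cv2
from scipy.spatial.transform import Rotation as R
from station import robot, optics, job
def K(n):
    c=optics.camera_info(n); return c
def att(a):
    a=np.array(a,float)
    return a if a.shape==(3,3) else R.from_euler('xyz',a).as_matrix()
def campose(n,s=None):
    c=K(n)
    if 'mount' in c:
        s=s or robot.sense(); T=np.eye(4); T[:3,:3]=att(s['tool_rot']); T[:3,3]=s['tcp_pos']
        return T@np.array(c['mount'])
    T=np.eye(4); T[:3,:3]=att(c['attitude']); T[:3,3]=c['position']; return T
def rays(n,uv):
    c=K(n); k=np.array(c['intrinsics']); uv=np.atleast_2d(np.array(uv,float))
    d=(uv-[k[0,2],k[1,2]])/[k[0,0],k[1,1]]; u=d.copy()
    for _ in range(30): u=d/(1+c['k1']*(u**2).sum(1,keepdims=True))
    return np.c_[u,np.ones(len(u))]
def plane(n,uv,z,T=None):
    T=campose(n) if T is None else T
    r=rays(n,uv)@T[:3,:3].T; return T[:3,3]+r*((z-T[2,3])/r[:,2])[:,None]
def cloud(n,dep,T=None):
    T=campose(n) if T is None else T
    v,u=np.mgrid[0:480,0:640]; r=rays(n,np.c_[u.ravel(),v.ravel()])*dep.reshape(-1,1)
    P=r@T[:3,:3].T+T[:3,3]; P[dep.ravel()==0]=np.nan; return P.reshape(480,640,3)
def proj(n,P,T=None):
    T=campose(n) if T is None else T
    c=K(n);k=np.array(c['intrinsics']); p=(np.atleast_2d(P)-T[:3,3])@T[:3,:3]; x=p[:,:2]/p[:,2:]
    x=x*(1+c['k1']*(x**2).sum(1,keepdims=True)); return x*[k[0,0],k[1,1]]+[k[0,2],k[1,2]]
def snap(n,f=None):
    s=robot.sense(); T=campose(n,s); im,d=optics.capture(n)
    if f: cv2.imwrite('pics/'+f,im[:,:,::-1]); np.savez('pics/'+f+'.npz',im=im,d=d,T=T)
    return im,d,T
E
python3 - <<'E'
from h import *
s=robot.sense(); print(s)
for n in ['scene','side','wrist']:
    print(n,K(n)); snap(n,n+'0.png')
a=[cv2.imread(f'pics/{n}0.png') for n in ['scene','side']]
print(robot.grasp_offset)
E
```

```text
pics
{'time': 0.0, 'q': array([-1.45731260e+00,  3.81198186e-01,  1.29826468e+00,  2.08438382e-06,
        1.46361394e+00, -2.15283756e-01]), 'qd': array([ 2.31231305e-04,  8.11477316e-04,  1.07932321e-03,  8.62271396e-05,
       -9.11223058e-04, -1.08399966e-03]), 'joint_torque': array([ 2.65715978e-03, -4.37930596e+01, -2.24556273e+01,  7.15242187e-02,
        3.53211618e-02, -1.28256638e-04]), 'tcp_pos': array([ 0.17755124, -0.52020867,  0.21153531]), 'tool_rot': array([-1.78747623,  1.56931217,  1.68288369]), 'contact_force': array([-0.01996015, -0.34398162,  0.55286554]), 'moment': array([ 0.04768352, -0.02225992,  0.04439348]), 'grip_width': 0.0879462835060437}
scene {'intrinsics': array([[615.41810421,   0.        , 324.74151166],
       [  0.        , 615.41810421, 244.33051269],
       [  0.        ,   0.        ,   1.        ]]), 'k1': 0.06777988256082094, 'position': array([1.31560431, 0.2795829 , 1.39108052]), 'attitude': array([-2.55799731,  0.0160627 ,  1.87894868])}
side {'intrinsics': array([[442.35657826,   0.        , 321.3815971 ],
       [  0.        , 442.35657826, 234.98054926],
       [  0.        ,   0.        ,   1.        ]]), 'k1': -0.09318845643114176, 'position': array([0.3520331 , 0.82309109, 0.70686504]), 'attitude': array([-2.19350226e+00, -1.07245505e-04, -2.95312241e+00])}
wrist {'intrinsics': array([[394.8922846 ,   0.        , 323.89189238],
       [  0.        , 394.8922846 , 240.44277414],
       [  0.        ,   0.        ,   1.        ]]), 'k1': -0.04972061836414285, 'mount': array([[ 3.70187731e-04, -2.55061167e-01,  9.66924849e-01,
        -1.72325893e-01],
       [ 9.99999931e-01,  8.71806915e-05, -3.59853505e-04,
         7.85652511e-04],
       [ 7.48747815e-06,  9.66924916e-01,  2.55061182e-01,
        -6.50153722e-02],
       [ 0.00000000e+00,  0.00000000e+00,  0.00000000e+00,
         1.00000000e+00]])}
0.0187
```

View pics/scene0.png

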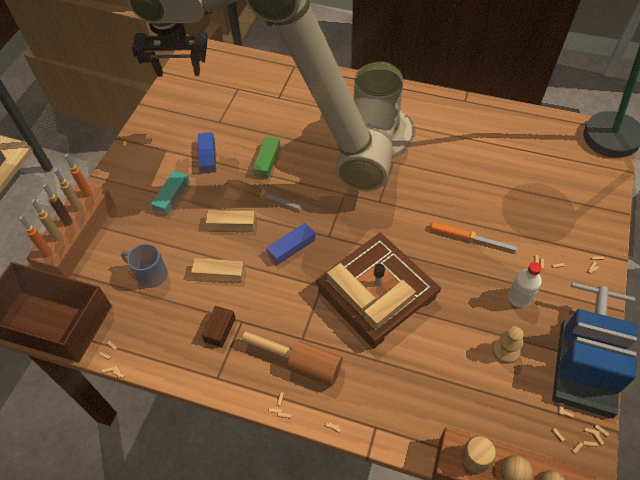

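View pics/side0.png

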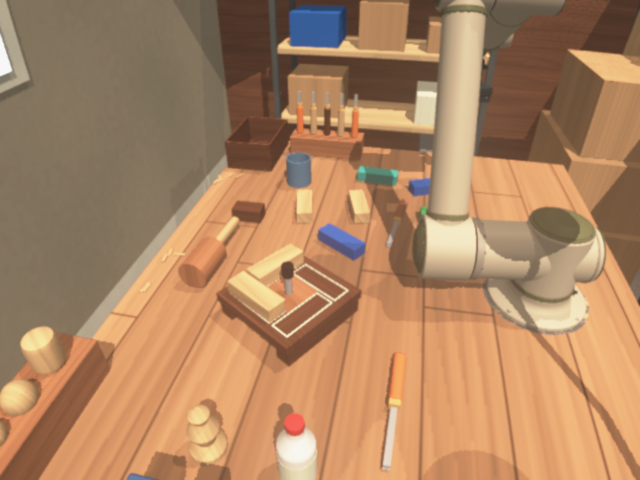

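The scene view shows two pale blanks at about (231,220) and (218,269). The look-alikes are green (267,158), teal (170,192) and blue (291,243) and (207,152). The pallet centre is near (379,288) with its pin at (379,272), and the empty outlines face the robot. Next I measure them, with an enlarged crop to confirm.

```bash
cat > m.py <<'E'
from h import *
def load(f):
    z=np.load('pics/'+f+'.npz'); return z['im'],z['d'],z['T']
def top(n,f,z,box,dz=.006,extra=None):
    """min-area rect of the horizontal patch at height z within a world box"""
    im,d,T=load(f); P=cloud(n,d,T)
    m=(abs(P[...,2]-z)<dz)&(P[...,0]>box[0])&(P[...,0]<box[1])&(P[...,1]>box[2])&(P[...,1]<box[3])
    if extra is not None: m&=extra(im)
    m=cv2.morphologyEx(m.astype(np.uint8),cv2.MORPH_OPEN,np.ones((3,3)))
    out=[]
    cs,_=cv2.findContours(m,cv2.RETR_EXTERNAL,cv2.CHAIN_APPROX_NONE)
    for c in cs:
        if cv2.contourArea(c)<60: continue
        q=plane(n,c[:,0,:],z,T)[:,:2]
        (cx,cy),(w,h),a=cv2.minAreaRect((q*1000).astype(np.float32))
        if w<h: w,h,a=h,w,a+90
        mm=np.zeros_like(m); cv2.drawContours(mm,[c],-1,1,-1); mm&=m
        px=c[:,0].mean(0)
        zz=np.median(P[...,2][mm>0]); 
        out.append((px.round(),round(cx,1),round(cy,1),round(w,1),round(h,1),round((a+90)%180-90,1),round(zz*1000,1)))
    return out
def pale(im):
    hsv=cv2.cvtColor(im,cv2.COLOR_RGB2HSV); return (hsv[...,2]>150)&(hsv[...,0]<35)&(hsv[...,0]>12)
E
python3 - <<'E'
from m import *
for n in ['scene','side']:
    im,d,T=load(n+'0.png'); P=cloud(n,d,T)
    px={'scene':[(231,219),(218,267),(379,268),(379,288),(379,236),(300,260),(500,430)],'side':[(304,205),(358,205),(287,266),(290,285),(395,370)]}[n]
    for u,v in px: print(n,u,v,P[v,u].round(3))
    print('35'); [print(o) for o in top(n,n+'0.png',.035,(.2,.8,-.6,.3))]
    print('95'); [print(o) for o in top(n,n+'0.png',.095,(.2,.8,-.4,.3))]
    print('60'); [print(o) for o in top(n,n+'0.png',.060,(.2,.8,-.4,.3))]
im=cv2.imread('pics/scene0.png')
a=cv2.resize(im[130:290,140:320],None,fx=2.2,fy=2.2,interpolation=2); b=cv2.resize(im[220:350,310:450],(379,352),interpolation=2)
cv2.imwrite('pics/c1.png',np.hstack([a,b]))
E
```

```text
scene 231 219 [ 0.465 -0.282  0.035]
scene 218 267 [ 0.616 -0.255  0.035]
scene 379 268 [0.555 0.152 0.131]
scene 379 288 [0.569 0.16  0.062]
scene 379 236 [0.419 0.12  0.061]
scene 300 260 [ 0.512 -0.069 -0.003]
scene 500 430 [0.805 0.503 0.001]
35
(array([216., 266.]), 616.6, -258.0, 127.9, 46.3, -76.1, np.float64(34.4))
(array([288., 242.]), 483.9, -103.2, 129.2, 47.8, -33.8, np.float64(34.1))
(array([229., 217.]), 459.5, -287.4, 127.7, 47.1, -72.9, np.float64(34.7))
(array([169., 189.]), 419.0, -485.4, 133.5, 51.2, -3.1, np.float64(34.6))
(array([262., 160.]), 239.9, -272.4, 81.9, 44.8, 3.9, np.float64(34.3))
(array([205., 150.]), 252.8, -449.0, 130.3, 43.2, 26.2, np.float64(35.3))
95
(array([388., 303.]), 615.4, 195.8, 129.8, 45.8, -31.2, np.float64(94.2))
(array([350., 285.]), 601.6, 94.1, 130.6, 46.0, 57.4, np.float64(94.6))
60
(array([378., 291.]), 558.3, 153.0, 223.4, 222.6, -32.1, np.float64(59.7))
side 304 205 [ 0.604 -0.23   0.036]
side 358 205 [ 0.452 -0.265  0.033]
side 287 266 [0.549 0.159 0.134]
side 290 285 [0.546 0.158 0.083]
side 395 370 [0.313 0.288 0.023]
35
(array([341., 237.]), 476.8, -99.6, 134.5, 52.4, -33.8, np.float64(35.4))
(array([248., 208.]), 757.8, -190.0, 87.5, 63.2, 1.1, np.float64(38.2))
(array([359., 202.]), 452.4, -282.5, 130.4, 45.2, -74.8, np.float64(33.4))
(array([304., 202.]), 607.7, -251.7, 134.5, 42.5, -76.7, np.float64(34.0))
(array([420., 183.]), 271.7, -431.2, 76.7, 50.4, 27.0, np.float64(33.8))
(array([378., 172.]), 412.2, -478.9, 129.4, 53.7, -3.8, np.float64(33.6))
95
(array([265., 276.]), 572.9, 141.2, 186.4, 134.4, 59.1, np.float64(95.2))
60
(array([286., 301.]), 550.9, 155.8, 225.7, 225.4, 57.6, np.float64(60.3))
(array([206., 259.]), 773.5, 68.9, 117.5, 44.3, 85.3, np.float64(60.3))
```

View pics/c1.png

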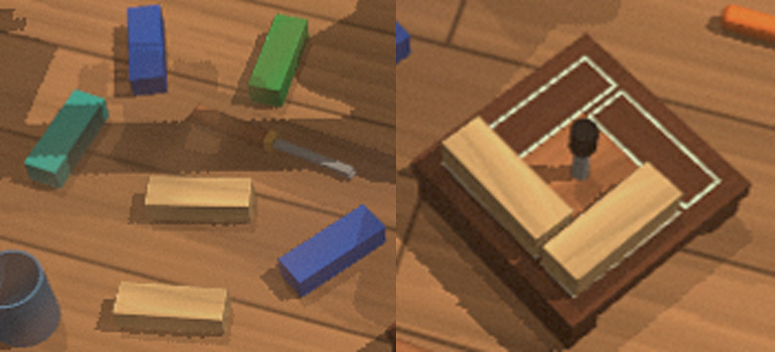

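The crop confirms that only these two blocks are pale; the others are green, teal and blue. Together, laid3, laid4 and the deck give a pallet centre of about (0.556, 0.154) and a yaw of about -122°. Next is a planning helper, then a hover over the nearer blank.

```bash
cat > plan.py <<'E'
from h import *
def plan(p,jaw_deg,s=None,same=False):
    """shares to bring the TCP to p, pointing down, jaws along jaw_deg (mod 180)"""
    s=s or robot.sense(); M=att(s['tool_rot']); best=None
    for k in (0,180):
        a=np.radians(jaw_deg+k); y=np.array([np.cos(a),np.sin(a),0]); x=np.array([0,0,-1.]); N=np.c_[x,y,np.cross(x,y)]
        r=R.from_matrix(M.T@N).as_rotvec()
        if best is None or np.linalg.norm(r)<np.linalg.norm(best): best=r
    dp=M.T@(np.array(p)-s['tcp_pos'])
    print('t %.2f'%s['time'],'tcp',np.round(s['tcp_pos'],4),'jaw',np.degrees(np.arctan2(M[1,1],M[0,1])).round(1),'q',np.round(s['q'],2),'w',round(s['grip_width'],4))
    print('dp',(dp/.3).round(4),'turn',(best/(np.pi/2)).round(4),'rows',int(np.ceil(max(np.linalg.norm(dp)/.0625,np.degrees(np.linalg.norm(best))/10.7))))
E
python3 - <<'E'
from plan import *
print(att(robot.sense()['tool_rot']).round(3))
plan([.456,-.285,.16],16.5)
E
```

```text
[[-0.     0.323 -0.946]
 [ 0.001 -0.946 -0.323]
 [-1.    -0.001 -0.   ]]
t 0.15 tcp [ 0.1776 -0.5203  0.2117] jaw -71.2 q [-1.46  0.38  1.3  -0.    1.46 -0.22] w 0.0879
dp [ 0.1731 -0.4424 -1.1316] turn [-9.74e-01 -6.00e-04  4.00e-04] rows 9
```

Request:
{"name": "apply_moves", "arguments": {
  "dp": [
    [0,-0.1,-0.2],
    [0,-0.15,-0.4],
    [0.05,-0.25,-0.6],
    [0.1,-0.3,-0.8],
    [0.1,-0.4,-0.98],
    [0.1,-0.4424,-1.0],
    [0.17,-0.4424,-1.0],
    [0.17,-0.4424,-1.0],
    [0.17,-0.4424,-1.0],
    [0.17,-0.4424,-1.0]
  ],
  "turn": [
    [-0.11,0,0],
    [-0.22,0,0],
    [-0.33,0,0],
    [-0.44,0,0],
    [-0.55,0,0],
    [-0.66,0,0],
    [-0.77,0,0],
    [-0.88,0,0],
    [-0.974,0,0],
    [-0.974,0,0]
  ],
  "fingers": [1,1,1,1,1,1,1,1,1,1]
}}

```text
time: 1.4
tcp_pos: [0.4186, -0.2977, 0.1607]
tool_rot: [3.124, 1.569, 1.84]
contact_force: [0.3, -0.0, 0.2]
grip_width: 0.0879
```

```bash
python3 - <<'E'
from plan import *; from m import *
snap('wrist','w1.png')
for o in top('wrist','w1.png',.035,(.3,.75,-.45,-.1),extra=pale): print(o)
plan([.456,-.285,.16],16.5)
E
```

```text
(array([567., 239.]), 610.5, -258.7, 129.7, 47.6, -77.6, np.float64(34.6))
(array([374., 221.]), 455.0, -287.5, 129.2, 44.5, -74.5, np.float64(34.7))
t 1.45 tcp [ 0.4186 -0.2977  0.1608] jaw 16.3 q [-0.85  0.36  1.48  0.    1.3  -1.13] w 0.0877
dp [ 0.0026  0.1316 -0.0056] turn [-0.002  -0.0009 -0.    ] rows 1
```

View pics/w1.png

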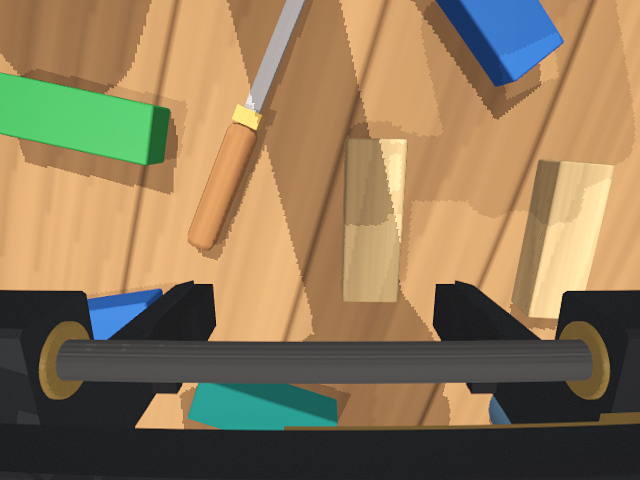

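The wrist view shows the pale blank at (374,221) below the jaws, with the second at (567,239). The gouge at (225,180) is well clear. I go down with the jaws part-open and grip it high, so the gripper's body will clear the knob at placing.

```bash
python3 - <<'E'
from plan import *
plan([.4555,-.287,.016],15.7)
E
```

```text
t 1.45 tcp [ 0.4186 -0.2977  0.1608] jaw 16.3 q [-0.85  0.36  1.48  0.    1.3  -1.13] w 0.0877
dp [0.4826 0.1281 0.0009] turn [ 0.0069 -0.0009 -0.    ] rows 3
```

Request:
{"name": "apply_moves", "arguments": {
  "dp": [
    [0.05,0.128,0],
    [0.2,0.128,0],
    [0.36,0.128,0],
    [0.46,0.128,0],
    [0.4826,0.128,0],
    [0.4826,0.128,0],
    [0.4826,0.128,0],
    [0.4826,0.128,0],
    [0.4826,0.128,0],
    [0.4826,0.128,0],
    [0.45,0.128,0],
    [0.35,0.128,0],
    [0.2,0.128,0],
    [0,0.128,0],
    [-0.15,0.128,0],
    [-0.15,0.128,0]
  ],
  "turn": [
    [0.007,0,0],
    [0.007,0,0],
    [0.007,0,0],
    [0.007,0,0],
    [0.007,0,0],
    [0.007,0,0],
    [0.007,0,0],
    [0.007,0,0],
    [0.007,0,0],
    [0.007,0,0],
    [0.007,0,0],
    [0.007,0,0],
    [0.007,0,0],
    [0.007,0,0],
    [0.007,0,0],
    [0.007,0,0]
  ],
  "fingers": [0.6,0.6,0.6,0.6,0.6,0.6,-1,-1,-1,-1,-1,-1,-1,-1,-1,-1]
}}

```text
time: 3.45
tcp_pos: [0.4563, -0.2877, 0.2097]
tool_rot: [0.622, 1.564, -0.675]
contact_force: [0.3, 0.0, -0.1]
grip_width: 0.0006
```

```bash
python3 - <<'E'
from plan import *
plan([.498,.110,.205],58)
E
```

```text
t 3.45 tcp [ 0.4563 -0.2877  0.2097] jaw 15.7 q [-0.78  0.36  1.34  0.    1.44 -1.06] w 0.0006
dp [ 0.011   0.4924 -1.2389] turn [-0.47    0.0041 -0.0011] rows 7
```

The grip slipped: the jaws shut on nothing. I look before retrying.

```bash
python3 - <<'E'
from plan import *; from m import *
snap('wrist','w2.png')
for o in top('wrist','w2.png',.035,(.3,.75,-.45,-.1),extra=pale): print(o)
im,d,T=load('w2.png')
s=robot.sense(); M=att(s['tool_rot'])
P=cloud('wrist',d,T); Q=(P-s['tcp_pos'])@M
m=(abs(Q[...,1])<.06)&(abs(Q[...,2])<.06)&(Q[...,0]<.01)&(Q[...,0]>-.12)
q=Q[m]; print(len(q), q.min(0).round(4), q.max(0).round(4))
E
```

```text
(array([496., 222.]), 610.8, -258.5, 129.7, 46.8, -77.7, np.float64(34.6))
(array([322., 207.]), 455.0, -287.6, 129.3, 44.7, -74.5, np.float64(34.7))
57939 [-0.12   -0.06   -0.0337] [-0.0283  0.06    0.0123]
```

View pics/w2.png

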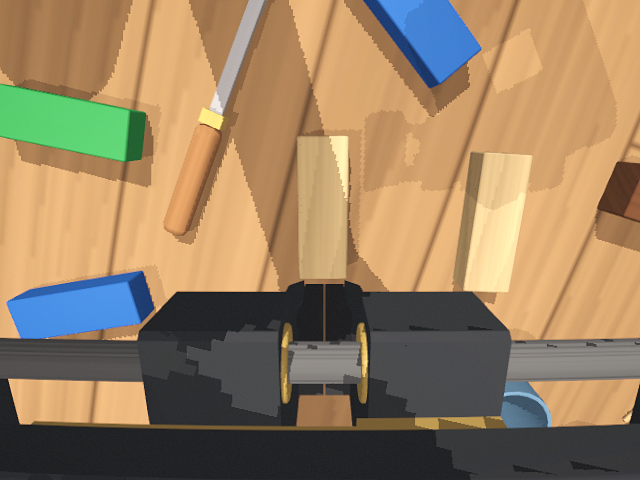

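Request:
{"name": "apply_moves", "arguments": {
  "dp": [
    [0.15,-0.002,0],
    [0.35,-0.002,0],
    [0.55,-0.002,0],
    [0.63,-0.002,0],
    [0.652,-0.002,0],
    [0.652,-0.002,0],
    [0.652,-0.002,0]
  ],
  "turn": [
    [0,0.004,0],
    [0,0.004,0],
    [0,0.004,0],
    [0,0.004,0],
    [0,0.004,0],
    [0,0.004,0],
    [0,0.004,0]
  ],
  "fingers": [0.6,0.6,0.6,0.6,0.6,0.6,0.6]
}}

```text
time: 4.38
tcp_pos: [0.4558, -0.2878, 0.0126]
tool_rot: [2.542, 1.567, 1.246]
contact_force: [-0.5, 0.8, 0.1]
grip_width: 0.0682
```

Request:
{"name": "apply_moves", "arguments": {
  "dp": [
    [0,0,0],
    [0,0,0],
    [0,0,0],
    [0,0,0],
    [0,0,0],
    [0,0,0],
    [0,0,0],
    [0,0,0]
  ],
  "turn": [
    [0,0,0],
    [0,0,0],
    [0,0,0],
    [0,0,0],
    [0,0,0],
    [0,0,0],
    [0,0,0],
    [0,0,0]
  ],
  "fingers": [-1,-1,-1,-1,-1,-1,-1,-1]
}}

```text
time: 5.38
tcp_pos: [0.4558, -0.2878, 0.0126]
tool_rot: [2.543, 1.567, 1.246]
contact_force: [-0.4, -0.6, 0.7]
grip_width: 0.0008
```

```bash
python3 - <<'E'
from plan import *; from m import *
im,d,T=load('w2.png'); Ti=np.linalg.inv(T)
M=np.array(K('wrist')['mount'])
print('tcp px',proj('wrist',[[0,0,0],[-.0187,0,0],[-.03,0,0],[0,.02,0]],M))
Q=cloud('wrist',d,M)
for v in range(270,345,6): print(v,Q[v,310].round(4),Q[v,325].round(4))
snap('wrist','w3.png'); im,d,_=load('w3.png'); Q=cloud('wrist',d,M)
print('now')
for v in range(240,345,8): print(v,Q[v,310].round(4),Q[v,325].round(4))
a,_,_=snap('scene','s3.png'); cv2.imwrite('pics/c3.png',np.hstack([cv2.resize(im[:,:,::-1],(640,480))[180:420,150:500],cv2.resize(a[150:290,160:300,::-1],(240,240),interpolation=2)]))
E
```

```text
tcp px [[324.13496029 280.05857129]
 [324.13114563 295.74916883]
 [324.1283853  307.00150604]
 [367.24765293 280.04463919]]
270 [ 0.1752 -0.0131  0.0554] [0.1744 0.0008 0.0551]
276 [ 0.1745 -0.0132  0.0611] [0.1758 0.0008 0.0615]
282 [ 0.2106 -0.0146  0.0807] [nan nan nan]
288 [-0.0313 -0.0054 -0.0084] [-0.0312  0.0003 -0.0084]
294 [-0.036  -0.0052 -0.0079] [-0.0367  0.0003 -0.0082]
300 [-0.042  -0.005  -0.0081] [-0.0418  0.0003 -0.008 ]
306 [-0.0469 -0.0049 -0.008 ] [-0.0459  0.0003 -0.0075]
312 [-0.0518 -0.0047 -0.008 ] [-0.0465  0.0003 -0.0055]
318 [-0.0566 -0.0045 -0.0082] [-0.0472  0.0003 -0.0037]
324 [-0.0609 -0.0044 -0.0082] [-0.0459  0.0003 -0.0007]
330 [-0.064  -0.0043 -0.0078] [-0.0467  0.0003  0.0012]
336 [-0.07   -0.0041 -0.009 ] [-0.0694  0.0003 -0.0087]
342 [-0.1022 -0.0028 -0.0251] [-0.1031  0.0002 -0.0256]
now
240 [-0.0214 -0.0056 -0.0248] [-0.0221  0.0003 -0.025 ]
248 [-0.0218 -0.0056 -0.0216] [-0.0221  0.0003 -0.0217]
256 [-0.0218 -0.0056 -0.0183] [-0.0226  0.0003 -0.0185]
264 [-0.0218 -0.0057 -0.015 ] [-0.0227  0.0003 -0.0153]
272 [-0.0222 -0.0057 -0.0117] [-0.0215  0.0003 -0.0115]
280 [-0.022  -0.0057 -0.0082] [-0.0223  0.0003 -0.0083]
288 [-0.0321 -0.0054 -0.0088] [-0.0304  0.0003 -0.0081]
296 [-0.0396 -0.0051 -0.0087] [-0.0395  0.0003 -0.0086]
304 [-0.0463 -0.0049 -0.0085] [-0.0453  0.0003 -0.0081]
312 [-0.0516 -0.0047 -0.008 ] [-0.0463  0.0003 -0.0055]
320 [-0.0592 -0.0044 -0.0088] [-0.0465  0.0003 -0.0025]
328 [-0.0644 -0.0043 -0.0086] [-0.0455  0.0003  0.001 ]
336 [-0.0692 -0.0041 -0.0086] [-0.0685  0.0003 -0.0082]
344 [-0.104  -0.0027 -0.0257] [-0.1046  0.0002 -0.026 ]
```

View pics/c3.png

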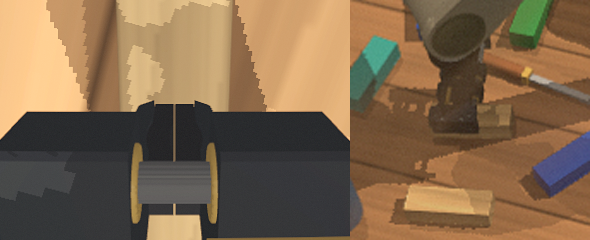

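The wrist depth shows the finger tips ending about 27 mm short of the reported TCP (tips at tool x ≈ -0.028, blank top at -0.022). So the jaws closed just above the blank. I work with tip = reported TCP z + 0.027 from here. I open, go 25 mm lower and close.

Request:
{"name": "apply_moves", "arguments": {
  "dp": [
    [0,0,0],
    [0,0,0],
    [0,0,0],
    [0,0,0],
    [0,0,0],
    [0.03,0,0],
    [0.06,0,0],
    [0.082,0,0],
    [0.082,0,0],
    [0.082,0,0]
  ],
  "turn": [
    [0,0,0],
    [0,0,0],
    [0,0,0],
    [0,0,0],
    [0,0,0],
    [0,0,0],
    [0,0,0],
    [0,0,0],
    [0,0,0],
    [0,0,0]
  ],
  "fingers": [0.6,0.6,0.6,0.6,0.6,0.6,0.6,0.6,0.6,0.6]
}}

```text
time: 6.72
tcp_pos: [0.4559, -0.2877, -0.012]
tool_rot: [2.497, 1.567, 1.2]
contact_force: [0.3, -0.4, 0.5]
grip_width: 0.07
```

Request:
{"name": "apply_moves", "arguments": {
  "dp": [
    [0,0,0],
    [0,0,0],
    [0,0,0],
    [0,0,0],
    [0,0,0],
    [0,0,0]
  ],
  "turn": [
    [0,0,0],
    [0,0,0],
    [0,0,0],
    [0,0,0],
    [0,0,0],
    [0,0,0]
  ],
  "fingers": [-1,-1,-1,-1,-1,-1]
}}

```text
time: 7.48
tcp_pos: [0.456, -0.2878, -0.0118]
tool_rot: [2.438, 1.567, 1.141]
contact_force: [-0.3, 0.8, 3.4]
grip_width: 0.0441
```

Request:
{"name": "apply_moves", "arguments": {
  "dp": [
    [-0.05,0,0],
    [-0.2,0,0],
    [-0.4,0,0],
    [-0.6,0,0],
    [-0.62,0,0]
  ],
  "turn": [
    [0,0,0],
    [0,0,0],
    [0,0,0],
    [0,0,0],
    [0,0,0]
  ],
  "fingers": [-1,-1,-1,-1,-1]
}}

```text
time: 8.1
tcp_pos: [0.4567, -0.2894, 0.1791]
tool_rot: [0.985, 1.563, -0.312]
contact_force: [-0.5, -0.1, -1.1]
grip_width: 0.0448
```

```bash
python3 - <<'E'
from plan import *; from m import *
M=np.array(K('wrist')['mount'])
plan([.498,.110,.175],58)
im,d,_=load('w3.png'); Q=cloud('wrist',d,M)
for v in range(285,480,12): print(v,Q[v,200].round(3),Q[v,270].round(3),Q[v,100].round(3))
E
```

```text
t 8.10 tcp [ 0.4567 -0.2894  0.1791] jaw 15.7 q [-0.79  0.39  1.39  0.    1.36 -1.06] w 0.0448
dp [ 0.0113  0.4929 -1.2444] turn [-0.4699  0.0044 -0.0031] rows 7
285 [ 0.012 -0.062  0.007] [-0.021 -0.022 -0.006] [ 0.013 -0.114  0.008]
297 [-0.098 -0.025 -0.033] [-0.099 -0.011 -0.033] [ 0.012 -0.114  0.014]
309 [-0.105 -0.023 -0.033] [-0.104 -0.01  -0.033] [ 0.013 -0.116  0.021]
321 [-0.109 -0.022 -0.033] [-0.109 -0.01  -0.033] [ 0.012 -0.116  0.027]
333 [-0.114 -0.02  -0.033] [-0.113 -0.009 -0.033] [ 0.013 -0.118  0.035]
345 [-0.114 -0.021 -0.031] [-0.114 -0.009 -0.031] [-0.105 -0.043 -0.026]
357 [-0.115 -0.02  -0.029] [-0.115 -0.009 -0.029] [-0.107 -0.042 -0.024]
369 [-0.114 -0.021 -0.027] [-0.115 -0.009 -0.027] [-0.108 -0.043 -0.022]
381 [-0.114 -0.021 -0.024] [-0.115 -0.009 -0.025] [-0.107 -0.043 -0.019]
393 [-0.114 -0.021 -0.022] [-0.115 -0.009 -0.022] [ 0.013 -0.124  0.072]
405 [-0.116 -0.021 -0.021] [-0.114 -0.009 -0.02 ] [ 0.013 -0.126  0.08 ]
417 [-0.114 -0.022 -0.017] [-0.115 -0.009 -0.018] [ 0.013 -0.127  0.088]
429 [-0.124 -0.018 -0.022] [-0.117 -0.009 -0.017] [-0.124 -0.033 -0.023]
441 [-0.126 -0.018 -0.023] [-0.125 -0.008 -0.022] [-0.126 -0.032 -0.022]
453 [-0.128 -0.017 -0.022] [-0.128 -0.007 -0.022] [-0.129 -0.031 -0.022]
465 [-0.13  -0.017 -0.022] [-0.131 -0.007 -0.023] [-0.13  -0.03  -0.022]
477 [nan nan nan] [nan nan nan] [-0.132 -0.029 -0.021]
```

Request:
{"name": "apply_moves", "arguments": {
  "dp": [
    [0,0.07,-0.15],
    [0,0.14,-0.32],
    [0,0.21,-0.5],
    [0,0.28,-0.68],
    [0,0.35,-0.84],
    [0,0.4,-1.0],
    [0,0.4,-1.0],
    [0,0.4,-1.0],
    [0,0.4,-1.0]
  ],
  "turn": [
    [-0.1,0.004,-0.003],
    [-0.2,0.004,-0.003],
    [-0.3,0.004,-0.003],
    [-0.4,0.004,-0.003],
    [-0.47,0.004,-0.003],
    [-0.47,0.004,-0.003],
    [-0.47,0.004,-0.003],
    [-0.47,0.004,-0.003],
    [-0.47,0.004,-0.003]
  ],
  "fingers": [-1,-1,-1,-1,-1,-1,-1,-1,-1]
}}

```text
time: 9.22
tcp_pos: [0.4909, 0.0308, 0.1783]
tool_rot: [-1.182, 1.57, -1.742]
contact_force: [-0.1, 1.0, -1.2]
grip_width: 0.0449
```

```bash
python3 - <<'E'
from plan import *; from m import *
snap('wrist','w4.png')
for z in (.06,.095):
  for o in top('wrist','w4.png',z,(.35,.8,-.05,.35)): print(z,o)
plan([.498,.110,.175],58)
E
```

```text
0.06 (array([496., 158.]), 524.5, 163.6, 208.7, 160.1, 57.5, np.float64(60.0))
0.095 (array([487., 290.]), 594.8, 102.3, 117.0, 38.2, 57.7, np.float64(94.4))
0.095 (array([519., 215.]), 547.0, 148.4, 13.6, 5.7, -55.8, np.float64(92.9))
0.095 (array([614., 238.]), 604.0, 196.9, 118.5, 47.2, -30.2, np.float64(94.5))
t 9.28 tcp [0.491  0.0308 0.1784] jaw 57.9 q [-0.18  0.31  1.51 -0.    1.32 -1.19] w 0.0449
dp [ 0.0112  0.2361 -0.1203] turn [-0.001   0.0002  0.0002] rows 2
```

View pics/w4.png

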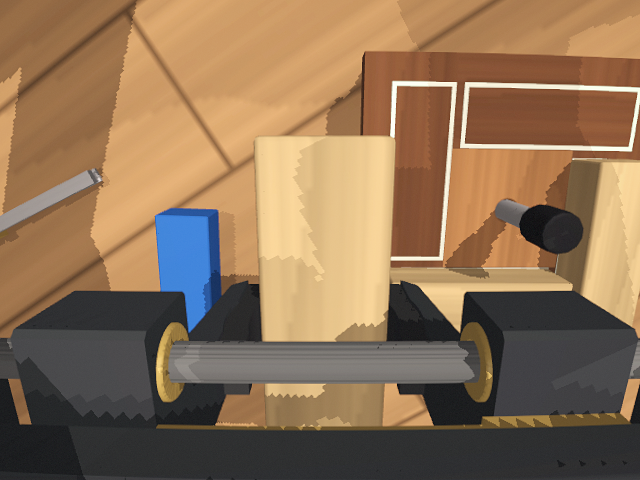

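The wrist view shows the held blank (gripped about centrally) and both empty outlines in white, at about (423,170) and (550,115), plus the pin knob at (550,228). I fit the outlines directly.

```bash
cat > outl.py <<'E'
from m import *
def outlines(n,f,show=True):
    im,d,T=load(f); P=cloud(n,d,T); hsv=cv2.cvtColor(im,cv2.COLOR_RGB2HSV)
    m=((hsv[...,1]<70)&(hsv[...,2]>150)&(abs(P[...,2]-.06)<.01)).astype(np.uint8)
    m=cv2.dilate(m,np.ones((2,2)))
    cs,_=cv2.findContours(m,cv2.RETR_EXTERNAL,cv2.CHAIN_APPROX_NONE); res=[]
    for c in cs:
        if len(c)<100: continue
        q=plane(n,c[:,0,:],.06,T)[:,:2]*1000
        (cx,cy),(w,h),a=cv2.minAreaRect(q.astype(np.float32))
        if w<h: w,h,a=h,w,a+90
        print('outline px',c[:,0].min(0),c[:,0].max(0),round(cx,1),round(cy,1),round(w,1),round(h,1),round((a+90)%180-90,1))
E
python3 - <<'E'
from outl import *; from plan import *
outlines('wrist','w4.png'); outlines('scene','scene0.png'); outlines('side','side0.png')
# held blank in tool coords
M=np.array(K('wrist')['mount']); im,d,_=load('w4.png'); Q=cloud('wrist',d,M)
m=pale(im)&(Q[...,0]<-.02)&(Q[...,0]>-.06)&(abs(Q[...,1])<.05); q=Q[m]
top_=np.median(q[:,0]); c=q[abs(q[:,0]-top_)<.006]; print('top x',top_, 'y',np.percentile(c[:,1],[1,99]),'z max',np.percentile(c[:,2],99.5))
e=c[c[:,2]>np.percentile(c[:,2],99)-.0]; 
for z in (.02,.04,.055):
    s=c[abs(c[:,2]-z)<.002]; print(z,s[:,1].min(),s[:,1].max(), s[:,0].mean())
E
```

```text
outline px [483 267] [540 269] 597.7 136.9 45.9 1.7 57.7
outline px [460  82] [639 152] 510.2 211.1 131.7 46.4 57.7
outline px [390  81] [457 261] 496.2 109.4 131.1 46.4 -32.0
outline px [345 241] [430 299] 530.2 170.5 185.7 123.9 57.8
outline px [278 457] [316 477] 445.3 520.9 56.9 28.4 16.0
outline px [272 282] [348 337] 508.2 180.9 184.7 86.1 57.6
top x -0.0464488421269956 y [-0.02213945  0.02113835] z max 0.04063030312965286Traceback (most recent call last):
  File "<stdin>", line 9, in <module>
    return umr_minimum(a, axis, None, out, keepdims, initial, where)
ValueError: zero-size array to reduction operation minimum which has no identity
```

```bash
python3 - <<'E'
from outl import *
M=np.array(K('wrist')['mount'])
r=rays('wrist',[[256,139],[324,137],[393,137],[259,250],[391,250]])@M[:3,:3].T
for x in (-.0468,): print((M[:3,3]+r*((x-M[0,3])/r[:,0])[:,None]).round(4))
im,d,_=load('w4.png'); Q=cloud('wrist',d,M)
for v in (133,137,141,150,180,220,260): print(v,Q[v,324].round(4))
# deck square from scene, A's expected end
E
```

```text
[[-0.0468 -0.0216 -0.064 ]
 [-0.0468 -0.0005 -0.0645]
 [-0.0468  0.0208 -0.0646]
 [-0.0468 -0.0221 -0.0283]
 [-0.0468  0.0217 -0.0283]]
133 [ 0.1775 -0.0005 -0.068 ]
137 [-0.0463 -0.0005 -0.0645]
141 [-0.0448 -0.0005 -0.0633]
150 [nan nan nan]
180 [-0.0473 -0.0005 -0.0514]
220 [-0.0474 -0.0005 -0.0385]
260 [-0.0466 -0.0005 -0.0248]
```

```bash
python3 - <<'E'
from plan import *
plan([.4962,.1094,.0488],57.85)
E
```

```text
t 9.28 tcp [0.491  0.0308 0.1784] jaw 57.9 q [-0.18  0.31  1.51 -0.    1.32 -1.19] w 0.0449
dp [ 0.4318  0.2313 -0.1245] turn [0.0006 0.0002 0.0002] rows 3
```

Request:
{"name": "apply_moves", "arguments": {
  "dp": [
    [0,0.12,-0.07],
    [0,0.2313,-0.1245],
    [0,0.2313,-0.1245],
    [0.15,0.2313,-0.1245],
    [0.3,0.2313,-0.1245],
    [0.39,0.2313,-0.1245],
    [0.42,0.2313,-0.1245],
    [0.432,0.2313,-0.1245],
    [0.432,0.2313,-0.1245],
    [0.432,0.2313,-0.1245]
  ],
  "turn": [
    [0,0,0],
    [0,0,0],
    [0,0,0],
    [0,0,0],
    [0,0,0],
    [0,0,0],
    [0,0,0],
    [0,0,0],
    [0,0,0],
    [0,0,0]
  ],
  "fingers": [-1,-1,-1,-1,-1,-1,-1,-1,-1,-1]
}}

```text
time: 10.52
tcp_pos: [0.4966, 0.1093, 0.0496]
tool_rot: [0.303, 1.569, -0.257]
contact_force: [-0.1, -1.1, -0.6]
grip_width: 0.0452
```

```bash
python3 - <<'E'
from plan import *; from outl import *
plan([.4962,.1094,.0488],57.85)
snap('scene','s5.png')
for o in top('scene','s5.png',.095,(.4,.75,0,.35),extra=pale): print(o)
E
```

```text
t 10.53 tcp [0.4966 0.1093 0.0496] jaw 57.9 q [-0.02  0.49  1.65 -0.    1.   -1.03] w 0.0452
dp [ 0.0026 -0.0006 -0.0014] turn [ 0.0006  0.0011 -0.0003] rows 1
(array([389., 301.]), 613.7, 196.5, 126.6, 44.4, -31.1, np.float64(94.6))
(array([350., 286.]), 600.1, 95.1, 128.6, 41.9, 58.1, np.float64(94.6))
```

Request:
{"name": "apply_moves", "arguments": {
  "dp": [
    [0.0035,0,0],
    [0.0045,0,0],
    [0.0045,0,0],
    [0.0045,0,0],
    [0.0045,0,0],
    [0.0045,0,0],
    [-0.1,0,0],
    [-0.3,0,0],
    [-0.45,0,0],
    [-0.45,0,0]
  ],
  "turn": [
    [0,0,0],
    [0,0,0],
    [0,0,0],
    [0,0,0],
    [0,0,0],
    [0,0,0],
    [0,0,0],
    [0,0,0],
    [0,0,0],
    [0,0,0]
  ],
  "fingers": [-1,-1,0.3,0.3,0.3,0.3,0.3,0.3,0.3,0.3]
}}

```text
time: 11.82
tcp_pos: [0.4976, 0.1095, 0.1875]
tool_rot: [0.49, 1.562, -0.07]
contact_force: [0.7, 0.1, -0.5]
grip_width: 0.0572
```

```bash
python3 - <<'E'
from plan import *; from outl import *
snap('wrist','w5.png'); outlines('wrist','w5.png')
for o in top('wrist','w5.png',.095,(.4,.75,0,.35),extra=pale): print(o)
plan([.6105,-.2587,.175],12.4)
E
```

```text
outline px [360 133] [536 196] 510.3 211.1 131.7 46.4 57.7
outline px [292 133] [354 134] 441.1 144.0 45.5 0.7 57.9
(array([344., 331.]), 569.6, 83.2, 80.0, 17.3, 57.7, np.float64(94.5))
(array([505., 265.]), 595.0, 205.2, 95.4, 44.4, -31.4, np.float64(94.6))
(array([322., 223.]), 495.7, 109.1, 128.9, 44.4, -32.2, np.float64(94.7))
t 11.88 tcp [0.4966 0.1095 0.1852] jaw 57.9 q [-0.02  0.33  1.46 -0.    1.35 -1.03] w 0.057
dp [ 0.0361 -0.8382  0.9734] turn [ 0.5057  0.0017 -0.0019] rows 7
```

Placed within about 1 mm of slot2. Now the second blank.

Request:
{"name": "apply_moves", "arguments": {
  "dp": [
    [0,-0.12,0.14],
    [0,-0.24,0.28],
    [0,-0.36,0.42],
    [0,-0.48,0.56],
    [0,-0.6,0.7],
    [0,-0.72,0.84],
    [0,-0.8382,0.9734],
    [0.1,-0.8382,0.9734],
    [0.15,-0.8382,0.9734],
    [0.15,-0.8382,0.9734]
  ],
  "turn": [
    [0.08,0,0],
    [0.16,0,0],
    [0.25,0,0],
    [0.34,0,0],
    [0.43,0.001,-0.001],
    [0.505,0.001,-0.001],
    [0.505,0.001,-0.001],
    [0.505,0.001,-0.001],
    [0.505,0.001,-0.001],
    [0.505,0.001,-0.001]
  ],
  "fingers": [0.6,0.6,0.6,0.6,0.6,0.6,0.6,0.6,0.6,0.6]
}}

```text
time: 13.12
tcp_pos: [0.61, -0.2578, 0.1391]
tool_rot: [-2.748, 1.568, 2.182]
contact_force: [-0.1, -0.3, -0.4]
grip_width: 0.0701
```

```bash
python3 - <<'E'
from plan import *; from outl import *
snap('wrist','w6.png')
for o in top('wrist','w6.png',.035,(.4,.75,-.4,-.1),extra=pale): print(o)
plan([.6107,-.2586,-.0118],12.35)
E
```

```text
(array([327., 225.]), 612.4, -258.3, 128.5, 44.7, -77.4, np.float64(34.7))
t 13.18 tcp [ 0.6106 -0.258   0.1406] jaw 12.5 q [-0.58  0.63  1.07  0.    1.44 -0.8 ] w 0.0705
dp [ 5.081e-01 -5.000e-04  2.100e-03] turn [ 0.0018 -0.0002 -0.0006] rows 3
```

Request:
{"name": "apply_moves", "arguments": {
  "dp": [
    [0.15,0.003,0.002],
    [0.33,0.003,0.002],
    [0.46,0.003,0.002],
    [0.508,0.003,0.002],
    [0.508,0.003,0.002],
    [0.508,0.003,0.002],
    [0.508,0.003,0.002],
    [0.508,0.003,0.002],
    [0.508,0.003,0.002],
    [0.508,0.003,0.002],
    [0.508,0.003,0.002]
  ],
  "turn": [
    [0,0,0],
    [0,0,0],
    [0,0,0],
    [0,0,0],
    [0,0,0],
    [0,0,0],
    [0,0,0],
    [0,0,0],
    [0,0,0],
    [0,0,0],
    [0,0,0]
  ],
  "fingers": [0.6,0.6,0.6,0.6,0.6,-1,-1,-1,-1,-1,-1]
}}

```text
time: 14.55
tcp_pos: [0.6121, -0.2586, -0.0108]
tool_rot: [1.199, 1.569, -0.154]
contact_force: [-0.7, 0.2, 6.1]
grip_width: 0.0447
```

Request:
{"name": "apply_moves", "arguments": {
  "dp": [
    [-0.05,0,0],
    [-0.2,0,0],
    [-0.4,0,0],
    [-0.6,0,0],
    [-0.63,0,0],
    [-0.63,0,0]
  ],
  "turn": [
    [0,0,0],
    [0,0,0],
    [0,0,0],
    [0,0,0],
    [0,0,0],
    [0,0,0]
  ],
  "fingers": [-1,-1,-1,-1,-1,-1]
}}

```text
time: 15.3
tcp_pos: [0.6115, -0.2584, 0.1784]
tool_rot: [1.161, 1.568, -0.191]
contact_force: [-0.3, -1.2, -1.3]
grip_width: 0.0448
```

```bash
python3 - <<'E'
from plan import *
plan([.5103,.2111,.179],-32.2); plan([.5103,.2111,.179],147.8)
E
```

```text
t 15.30 tcp [ 0.6115 -0.2584  0.1784] jaw 12.5 q [-0.58  0.61  1.    0.    1.53 -0.8 ] w 0.0448
dp [-0.0036  0.0098 -1.6007] turn [ 0.4968  0.     -0.0015] rows 8
t 15.30 tcp [ 0.6115 -0.2584  0.1784] jaw 12.5 q [-0.58  0.61  1.    0.    1.53 -0.8 ] w 0.0448
dp [-0.0036  0.0098 -1.6007] turn [ 0.4968  0.     -0.0015] rows 8
```

Request:
{"name": "apply_moves", "arguments": {
  "dp": [
    [0,0,-0.15],
    [0,0,-0.32],
    [0,0,-0.5],
    [0,0.002,-0.68],
    [0,0.004,-0.84],
    [0,0.006,-1.0],
    [0,0.006,-1.0],
    [0,0.006,-1.0]
  ],
  "turn": [
    [0.1,0,0],
    [0.2,0,0],
    [0.3,0,0],
    [0.4,0,0],
    [0.49,0,-0.001],
    [0.497,0,-0.001],
    [0.497,0,-0.001],
    [0.497,0,-0.001]
  ],
  "fingers": [-1,-1,-1,-1,-1,-1,-1,-1]
}}

```text
time: 16.3
tcp_pos: [0.548, 0.0344, 0.1769]
tool_rot: [-0.917, 1.569, -3.05]
contact_force: [0.3, -0.0, -0.2]
grip_width: 0.0448
```

```bash
python3 - <<'E'
from plan import *; from outl import *
M=np.array(K('wrist')['mount']); im,d,T=snap('wrist','w7.png'); outlines('wrist','w7.png'); Q=cloud('wrist',d,M)
for v in range(120,200,6): print(v,Q[v,324].round(4))
m=(abs(Q[...,0]+.0458)<.006)&(abs(Q[...,1])<.03)&(Q[...,2]<-.03)
for z in (-.06,-.045): q=Q[m&(abs(Q[...,2]-z)<.002)]; print(z,q[:,1].min().round(4),q[:,1].max().round(4))
print('zmin',np.percentile(Q[m][:,2],.5))
plan([.5103,.2111,.0495],-32.2)
E
```

```text
outline px [103   0] [179 140] 499.4 194.2 92.9 46.4 57.5
120 [ 0.0818  0.0005 -0.0747]
126 [ 0.0815  0.0005 -0.071 ]
132 [ 0.0826  0.0005 -0.0674]
138 [-0.0442  0.0005 -0.0642]
144 [-0.0462  0.0005 -0.0623]
150 [-0.0458  0.0005 -0.0605]
156 [-0.0443  0.0005 -0.0586]
162 [-0.0459  0.0005 -0.0568]
168 [-0.0458  0.0005 -0.0549]
174 [-0.045   0.0005 -0.053 ]
180 [-0.0451  0.0005 -0.0511]
186 [-0.0458  0.0005 -0.0492]
192 [-0.046   0.0005 -0.0473]
198 [-0.0455  0.0005 -0.0453]
-0.06 -0.0219 0.023
-0.045 -0.022 0.0228
zmin -0.06478218773411239
t 16.35 tcp [0.5482 0.034  0.1771] jaw -32.3 q [-0.15  0.41  1.36 -0.    1.38  0.41] w 0.0447
dp [ 0.4253 -0.4215 -0.4321] turn [-0.0007  0.0004  0.0005] rows 4
```

Request:
{"name": "apply_moves", "arguments": {
  "dp": [
    [0,-0.14,-0.14],
    [0,-0.28,-0.28],
    [0,-0.422,-0.432],
    [0,-0.4225,-0.432],
    [0.1,-0.4225,-0.432],
    [0.25,-0.4225,-0.432],
    [0.36,-0.4225,-0.432],
    [0.41,-0.4225,-0.432],
    [0.424,-0.4225,-0.432],
    [0.424,-0.4225,-0.432],
    [0.424,-0.4225,-0.432]
  ],
  "turn": [
    [0,0,0],
    [0,0,0],
    [0,0,0],
    [0,0,0],
    [0,0,0],
    [0,0,0],
    [0,0,0],
    [0,0,0],
    [0,0,0],
    [0,0,0],
    [0,0,0]
  ],
  "fingers": [-1,-1,-1,-1,-1,-1,-1,-1,-1,-1,-1]
}}

```text
time: 17.73
tcp_pos: [0.5106, 0.2113, 0.0509]
tool_rot: [2.342, 1.57, 0.208]
contact_force: [0.1, 0.3, -1.3]
grip_width: 0.0448
```

```bash
python3 - <<'E'
from plan import *
plan([.5103,.2111,.0492],-32.2)
E
```

```text
t 17.73 tcp [0.5106 0.2113 0.0509] jaw -32.3 q [0.18 0.55 1.52 0.   1.07 0.74] w 0.0448
dp [ 0.0058 -0.0007  0.0011] turn [-0.0007 -0.0004 -0.0004] rows 1
```

Request:
{"name": "apply_moves", "arguments": {
  "dp": [
    [0.004,0,0],
    [0.0065,0,0],
    [0.0065,0,0],
    [0.0065,0,0],
    [0.0065,0,0],
    [0.0065,0,0],
    [0.0065,0,0],
    [-0.1,0,0],
    [-0.3,0,0],
    [-0.45,0,0],
    [-0.5,0,0],
    [-0.5,0,0]
  ],
  "turn": [
    [0,0,0],
    [0,0,0],
    [0,0,0],
    [0,0,0],
    [0,0,0],
    [0,0,0],
    [0,0,0],
    [0,0,0],
    [0,0,0],
    [0,0,0],
    [0,0,0],
    [0,0,0]
  ],
  "fingers": [-1,-1,-1,0.3,0.3,0.3,0.3,0.3,0.3,0.3,0.3,0.3]
}}

```text
time: 19.23
tcp_pos: [0.5108, 0.2113, 0.2018]
tool_rot: [2.324, 1.568, 0.19]
contact_force: [0.2, -0.1, -0.5]
grip_width: 0.0571
```

```bash
python3 - <<'E'
from plan import *; from outl import *
im,d,T=snap('wrist','w8.png'); snap('scene','s8.png')
for n,f in (('wrist','w8.png'),('scene','s8.png')):
  for o in top(n,f,.095,(.4,.75,0,.35),extra=pale): print(n,o)
# knob: top at z=.135
P=cloud('wrist',d,T)
m=(abs(P[...,2]-.135)<.006)&(abs(P[...,0]-.554)<.03)&(abs(P[...,1]-.1535)<.03)
print(m.sum(), [ (np.nanpercentile(P[m][:,k],[1,99]).round(4), P[m][:,k].mean().round(4)) for k in range(3)] if m.any() else '')
plan([.554,.1535,.06],-32.2)
E
```

```text
wrist (array([344., 329.]), 483.5, 134.2, 81.8, 21.5, -32.4, np.float64(94.7))
wrist (array([497., 264.]), 603.8, 109.7, 99.5, 46.5, 57.1, np.float64(94.6))
wrist (array([453., 171.]), 610.7, 197.0, 129.8, 44.7, -31.4, np.float64(94.6))
wrist (array([323., 223.]), 511.0, 211.6, 128.6, 44.6, 57.7, np.float64(94.7))
scene (array([358., 293.]), 615.2, 119.4, 72.1, 41.9, 58.1, np.float64(94.7))
scene (array([391., 301.]), 614.3, 196.1, 127.9, 44.3, -31.2, np.float64(94.5))
scene (array([406., 269.]), 514.2, 210.9, 129.2, 42.7, 57.8, np.float64(94.3))
scene (array([375., 247.]), 478.8, 122.1, 53.6, 44.1, -31.6, np.float64(94.4))
765 [(array([0.5431, 0.5655]), np.float64(0.556)), (array([0.1436, 0.1658]), np.float64(0.1574)), (array([0.1293, 0.136 ]), np.float64(0.134))]
t 19.32 tcp [0.5101 0.2111 0.1999] jaw -32.3 q [0.18 0.39 1.31 0.   1.44 0.74] w 0.0575
dp [0.4664 0.2266 0.0842] turn [-0.0007  0.0003  0.0003] rows 3
```

View pics/w8.png

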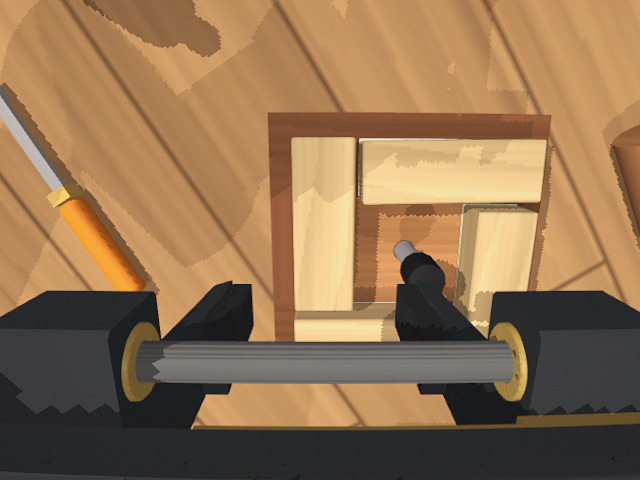

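All four blanks lie in the pinwheel, and the pin knob is at (425,268). I hover over it, open, to centre on it.

Request:
{"name": "apply_moves", "arguments": {
  "dp": [
    [0,0.12,0.04],
    [0,0.2266,0.0842],
    [0,0.2266,0.0842],
    [0,0.2266,0.0842]
  ],
  "turn": [
    [0,0,0],
    [0,0,0],
    [0,0,0],
    [0,0,0]
  ],
  "fingers": [0.3,0.3,0.3,0.3]
}}

```text
time: 19.82
tcp_pos: [0.5535, 0.1539, 0.1991]
tool_rot: [-1.039, 1.568, 3.11]
contact_force: [-0.3, -1.0, 0.4]
grip_width: 0.0574
```

```bash
python3 - <<'E'
from plan import *; from outl import *
im,d,T=snap('wrist','w9.png'); P=cloud('wrist',d,T)
m=((P[...,2]>.128)&(P[...,2]<.142)&(np.hypot(P[...,0]-.554,P[...,1]-.1535)<.025)).astype(np.uint8)
m=cv2.morphologyEx(m,cv2.MORPH_OPEN,np.ones((3,3)))
c=max(cv2.findContours(m,0,cv2.CHAIN_APPROX_NONE)[0],key=cv2.contourArea)
q=plane('wrist',c[:,0],.135,T)[:,:2]*1000
print('knob top circle',cv2.minEnclosingCircle(q.astype(np.float32)),'px',c[:,0].min(0),c[:,0].max(0),'z',np.median(P[...,2][m>0]))
M=np.array(K('wrist')['mount']);print('tool y of px cols at knob')
plan([.554,.1535,.06],-32.2)
for o in top('wrist','w9.png',.06,(.5,.6,.1,.2)): print(o)
for o in top('wrist','w9.png',.095,(.4,.75,0,.35),extra=pale): print(o)
x0,y0=c[:,0].min(0);cv2.imwrite('pics/c9.png',cv2.resize(im[120:320,220:440,::-1],None,fx=2.5,fy=2.5))
E
```

```text
knob top circle ((554.15576171875, 154.07638549804688), 13.043999671936035) px [304 223] [344 263] z 0.13452949902093375
tool y of px cols at knob
t 19.88 tcp [0.5534 0.1542 0.1994] jaw -32.2 q [0.07 0.43 1.25 0.   1.46 0.63] w 0.0576
dp [4.646e-01 3.600e-03 4.000e-04] turn [-0.0003  0.0006  0.0011] rows 3
(array([325., 221.]), 552.4, 151.0, 91.8, 89.0, -32.2, np.float64(59.8))
(array([315., 315.]), 510.2, 102.5, 98.3, 45.9, -32.2, np.float64(94.8))
(array([410., 254.]), 597.1, 96.9, 127.7, 45.5, 57.3, np.float64(94.6))
(array([361., 132.]), 611.2, 196.4, 128.7, 44.4, -31.1, np.float64(94.7))
(array([230., 187.]), 511.4, 211.3, 128.7, 44.4, 58.0, np.float64(94.8))
```

View pics/c9.png

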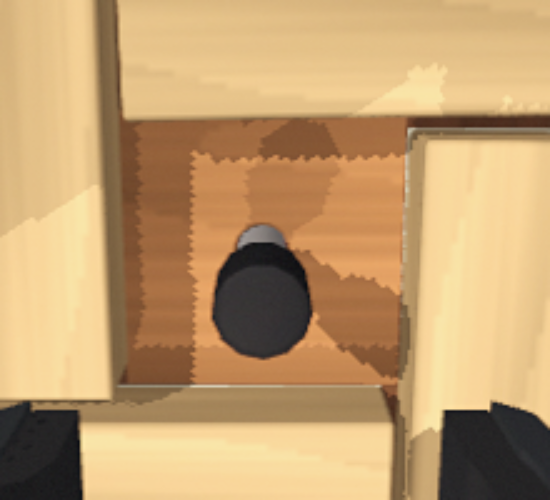

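The knob top fits a circle of radius 13.0 mm at (554.2, 154.1), matching the pallet centre to 1 mm. I go down around the knob with tips about 6 mm above the blanks, without closing yet.

Request:
{"name": "apply_moves", "arguments": {
  "dp": [
    [0.1,0.0024,-0.001],
    [0.25,0.0024,-0.001],
    [0.36,0.0024,-0.001],
    [0.41,0.0024,-0.001],
    [0.418,0.0024,-0.001],
    [0.418,0.0024,-0.001],
    [0.418,0.0024,-0.001]
  ],
  "turn": [
    [0,0.0006,0.001],
    [0,0.0006,0.001],
    [0,0.0006,0.001],
    [0,0.0006,0.001],
    [0,0.0006,0.001],
    [0,0.0006,0.001],
    [0,0.0006,0.001]
  ],
  "fingers": [0.3,0.3,0.3,0.3,0.3,0.3,0.3]
}}

```text
time: 20.75
tcp_pos: [0.5545, 0.1542, 0.0751]
tool_rot: [2.21, 1.569, 0.076]
contact_force: [-0.1, 0.3, 0.6]
grip_width: 0.0573
```

```bash
python3 - <<'E'
from plan import *; from outl import *
im,d,T=snap('wrist','w10.png'); P=cloud('wrist',d,T); M=np.array(K('wrist')['mount']); Q=cloud('wrist',d,M)
m=((P[...,2]>.128)&(P[...,2]<.142)&(np.hypot(P[...,0]-.554,P[...,1]-.1535)<.02)).astype(np.uint8)
m=cv2.morphologyEx(m,cv2.MORPH_OPEN,np.ones((3,3)))
c=max(cv2.findContours(m,0,cv2.CHAIN_APPROX_NONE)[0],key=cv2.contourArea)
q=plane('wrist',c[:,0],.135,T)[:,:2]*1000; print(cv2.minEnclosingCircle(q.astype(np.float32)))
s=robot.sense(); f=(abs(abs(Q[...,1])-.036)<.006)&(abs(Q[...,2])<.012)&(Q[...,0]<.0)&(Q[...,0]>-.09)
print('tip world z',np.percentile(P[f][:,2],[0.5,2]), 'forces',s['contact_force'])
plan([.5542,.1541,.074],-32.2)
E
```

```text
((555.88525390625, 156.442138671875), 11.90830135345459)
tip world z [0.10195911 0.10444228] forces [0.18460596 0.24169158 0.59062544]
t 20.80 tcp [0.5543 0.1541 0.0749] jaw -32.2 q [0.07 0.55 1.43 0.   1.16 0.63] w 0.0571
dp [ 0.0031 -0.0003  0.0004] turn [-0.0003 -0.0006 -0.0008] rows 1
```

Request:
{"name": "apply_moves", "arguments": {
  "dp": [
    [0,0,0],
    [0,0,0],
    [0,0,0],
    [0,0,0],
    [0,0,0],
    [0,0,0]
  ],
  "turn": [
    [0,0,0],
    [0,0,0],
    [0,0,0],
    [0,0,0],
    [0,0,0],
    [0,0,0]
  ],
  "fingers": [-1,-1,-1,-1,-1,-1]
}}

```text
time: 21.55
tcp_pos: [0.5544, 0.1541, 0.075]
tool_rot: [2.192, 1.569, 0.059]
contact_force: [-1.4, -0.4, 1.4]
grip_width: 0.0249
```

Gripped at 25 mm with little side force. I raise it slowly by 31 mm, half first.

Request:
{"name": "apply_moves", "arguments": {
  "dp": [
    [-0.008,0,0],
    [-0.018,0,0],
    [-0.028,0,0],
    [-0.038,0,0],
    [-0.048,0,0],
    [-0.05,0,0],
    [-0.05,0,0]
  ],
  "turn": [
    [0,0,0],
    [0,0,0],
    [0,0,0],
    [0,0,0],
    [0,0,0],
    [0,0,0],
    [0,0,0]
  ],
  "fingers": [-1,-1,-1,-1,-1,-1,-1]
}}

```text
time: 22.42
tcp_pos: [0.5543, 0.1541, 0.0899]
tool_rot: [2.197, 1.569, 0.064]
contact_force: [-0.2, 0.1, -0.8]
grip_width: 0.0253
```

```bash
python3 - <<'E'
from plan import *
s=robot.sense();print(s['contact_force'],s['moment']);plan([.5544,.1541,.106],-32.2)
E
```

```text
[-0.21222949  0.06647325 -0.76197253] [-0.06084106  0.01869484  0.02725061]
t 22.43 tcp [0.5543 0.1541 0.0899] jaw -32.2 q [ 0.07  0.54  1.41 -0.    1.19  0.63] w 0.0253
dp [-0.0535  0.0004 -0.0002] turn [-0.0003 -0.0006 -0.0008] rows 1
```

Request:
{"name": "apply_moves", "arguments": {
  "dp": [
    [-0.008,0,0],
    [-0.018,0,0],
    [-0.028,0,0],
    [-0.038,0,0],
    [-0.048,0,0],
    [-0.053,0,0],
    [-0.053,0,0],
    [-0.053,0,0],
    [-0.053,0,0]
  ],
  "turn": [
    [0,0,0],
    [0,0,0],
    [0,0,0],
    [0,0,0],
    [0,0,0],
    [0,0,0],
    [0,0,0],
    [0,0,0],
    [0,0,0]
  ],
  "fingers": [-1,-1,-1,-1,-1,-1,-1,-1,-1]
}}

```text
time: 23.55
tcp_pos: [0.5543, 0.1541, 0.1057]
tool_rot: [2.214, 1.569, 0.081]
contact_force: [0.3, 0.3, -1.4]
grip_width: 0.0253
```

```bash
python3 - <<'E'
from plan import *; from outl import *
for i in range(2): a=snap('scene','s11.png')
b=snap('side','d11.png'); w=snap('wrist','w11.png')
s=robot.sense();print(s['contact_force'],s['moment'],s['tcp_pos'],s['grip_width'])
for n,f in (('scene','s11.png'),('side','d11.png')):
  im,d,T=load(f); hsv=cv2.cvtColor(im,cv2.COLOR_RGB2HSV); P=cloud(n,d,T)
  m=((hsv[...,0]<6)|(hsv[...,0]>174))&(hsv[...,1]>140)&(np.hypot(P[...,0]-.554,P[...,1]-.154)<.03)
  v,u=np.nonzero(m); print(n,m.sum(), (u.min(),u.max(),v.min(),v.max(),P[m][:,2].min().round(4),P[m][:,2].max().round(4)) if m.any() else '')
cu=lambda im,c,r: cv2.resize(im[c[1]-r:c[1]+r,c[0]-r:c[0]+r,::-1],(390,390),interpolation=2)
cv2.imwrite('pics/c11.png',np.hstack([cu(a[0],(379,275),55),cu(b[0],(290,280),55)]))
for o in top('wrist','w11.png',.095,(.4,.75,0,.35),extra=pale): print(o)
E
```

```text
[ 0.23157846 -0.81137848 -1.15521625] [-0.00111764 -0.06624848  0.0256884 ] [0.55428348 0.15413983 0.1058052 ] 0.025153341019401827
scene 4 (np.int64(375), np.int64(379), np.int64(282), np.int64(284), np.float64(0.0724), np.float64(0.074))
side 8 (np.int64(286), np.int64(291), np.int64(289), np.int64(290), np.float64(0.0682), np.float64(0.0731))
(array([324., 407.]), 513.6, 89.3, 79.2, 27.2, -32.2, np.float64(94.8))
(array([457., 246.]), 616.4, 127.5, 55.5, 45.8, 58.0, np.float64(94.6))
(array([380., 131.]), 611.1, 196.6, 128.7, 44.3, -31.3, np.float64(94.7))
(array([183., 190.]), 516.9, 219.5, 108.5, 44.5, 57.8, np.float64(94.8))
```

View pics/c11.png

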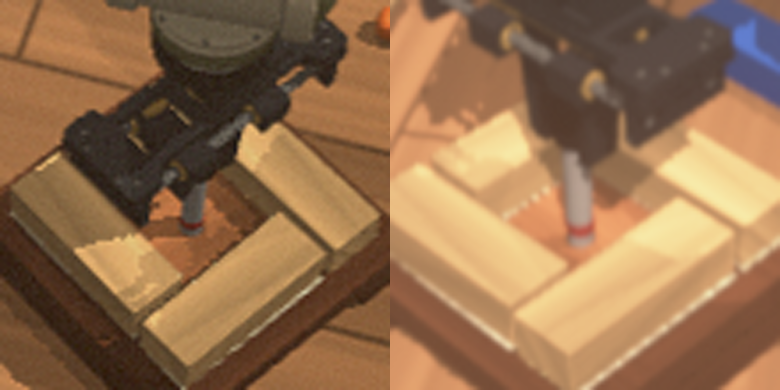

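The red band is clear of the deck with a few mm of shaft below it, the pin looks upright, and all four blanks are in place. Handing in.

```bash
python3 -c "
from station import job; print(job.sign_off())"
```

```text
the job is handed in; nothing more can be done
None
```

The job is handed in. Both pale blanks lie released in the two empty outlines, and the pin is drawn up about 31 mm and still held upright by its knob. The sign-off reported no verdict.

**Last checks**
- **Blanks:** just after each release the wrist camera put the two new blanks within about 1 mm and 1° of their outlines. The two laid blanks measured in place. The final pictures show all four still in their outlines, though some were partly hidden in that view.
- **Pin:** side force was about 1 N and the grip width 25 mm. From the rise, the lower edge of the red band is about 7 mm above the deck. Both outside cameras show the whole band with a short bit of shaft below it.
- **Bystanders:** nothing I moved came near them and none showed as disturbed in the views, but I did not re-measure them at the end.

**What failed or disagreed**
- **First grasps:** the first two tries closed on empty air. The real finger tips sit about 27 mm short of the reported TCP, so I allowed for that in every grip afterwards.
- **Cameras:** the scene and side views disagreed by about 5 mm, so I relied on close wrist views for every placement.
- **Knob centre:** a second fit, taken around the knob just before closing, was partly hidden by the gripper and came out about 3 mm off, so I ignored it.

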